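# Set up the pickup winder's spindle with its two spacers

### The job

Set up the small green coil winder for the next bass pickup: thread the wide red spacer onto its upright tapered spindle first, down flat on the round platter, then thread the narrow brass spacer on so that it lies flat on top of the red one. The blue spacer of middle size is for another job: leave it where it lies.

Things in the scene. Friction and masses are not known exactly. Their poses are not given: they have to be found in the camera images.
- seat (a point): Foot of the winder's upright steel spindle, on its axis at the top of its round dark platter (90 mm across, 34 mm above the bench); z up. Spindle 62 mm tall, tapered from 26 mm thick at the foot to 9 mm at the top. The green winder is fixed; its base, 120 mm wide, is 30 mm high and reaches 65 mm to the point's +x; its motor housing, 85 to 145 mm off on the -x side, is 85 mm high
- wide_spacer: Red painted metal ring lying flat on the bench, outer diameter 58 mm, hole 34 mm, 28 mm high, about 130 g. Origin at the centre of its underside, z up along the hole.
- narrow_spacer: Brass ring lying flat on the bench, outer diameter 44 mm, hole 30 mm, 22 mm high, about 150 g. Origin at the centre of its underside, z up along the hole.
- middle_spacer: Blue painted metal ring lying flat on the bench, outer diameter 51 mm, hole 32 mm, 25 mm high, about 85 g. Not needed, to be left in place. Origin at the centre of its underside, z up along the hole.

How it is judged:
On the way, in this order (a step that is already met when the one before it is completed fails the run):
1. the wide red spacer is on the spindle, down flat on the platter (horizontal distance between wide_spacer and seat below 0.012 m and z of wide_spacer in the frame of seat below 0.005 m and angle between wide_spacer's own z axis and vertical below 0.15 rad), for 0.2 s.
2. the narrow brass spacer is on the spindle, flat on top of the red one (horizontal distance between narrow_spacer and seat below 0.014 m and z of narrow_spacer in the frame of seat between 0.023 and 0.033 m and angle between narrow_spacer's own z axis and vertical below 0.15 rad), for 0.2 s.
At the end, for the whole second after the job is handed in: Red spacer round the spindle (within 12 mm of its axis), under 5 mm above the platter; brass spacer round it (within 14 mm), its underside 23 to 33 mm above the platter, on the red one; both level within 0.15 rad and at rest; blue spacer within 30 mm of its start (all of step 1 and all of step 2 and linear speed of each of wide_spacer, narrow_spacer below 0.02 m/s and distance of middle_spacer from where it was at the start of the episode below 0.03 m); the robot touches nothing.
It fails at once if the blue spacer is moved by more than 30 mm (distance of middle_spacer from where it was at the start of the episode above 0.03 m).
It also fails if it takes over 58 s, if anything falls off the work surface, if the arm or the gripper's body presses on something with over 40 N, if the wrist force passes 120 N, or if a joint passes its speed limit or range.

### The arm

A 7-joint arm with a two-finger parallel gripper is mounted at the origin on the work surface. World frame = base frame: x ahead of the robot, y to its left, z up, the work surface at z = 0. Lengths are in m, angles in rad, forces in N, time in s.
With the tool pointing down it reaches from about 0.425 to 0.875 m from the base axis. Payload 4.7 kg.
Tool frame: the origin (TCP) lies midway between the tips of the shut fingers; the grasp point (between the pads) lies 19 mm behind it; z points along the fingers, y is the line along which they close (so a half turn about z gives the same grasp; the last joint's range is limited). The gripper opens to 87 mm and grips with 3 to 60 N. Pads are 19 mm wide; open, the fingers measure 117 mm over their backs; the gripper's body (75 mm by 190 mm) begins 51 mm behind the grasp point.
Start: joints at [-1.181, 0.321, -0.07, 1.45, 0.023, 1.371, -0.057], TCP at [0.239, 0.605, 0.223] pointing down, gripper open.
Joint ranges: [-2.86, 2.86], [-0.3, 2.09], [-1.38, 1.24], [0.06, 2.45], [-1.56, 4.7], [0.09, 2.05], [-2.69, 2.69]. Speed limits (rad/s): [2.57, 2.57, 3.14, 3.14, 3.14, 3.14, 3.14].

### API

Orientations are given as a rotation vector (axis times angle).
In Python, from bench import monitor, cams, workorder gives the robot as it stands.
- The arm moves only by the tool move_arm, never from a script. Its arguments are lists of equal length, an entry for each row: "slide": the shift along the tool's x, y, z in cm, a list of three; "roll": the turn about the tool's z in rad. In form: {"slide": [[dx, dy, dz], ...], "roll": [roll, ...]}. A call has 1 to 20 rows; each row is the pose to reach, as a shift and turn from the pose commanded when the call began, along the tool's axes at that moment; what a row does not reach only later rows make up. A row lasts 1/10 s, in which the tool goes at most 50 mm and 8.59 degrees, less where a joint would pass 70% of its speed; a pose out of reach is approached as far as the arm can. A call with a gripper value outside its range is refused whole. "gripper" is the finger opening in cm, from 0 to 8.7, set as the call begins (left out, the last holds). The fingers move at their own pace and stop on an object; "squeeze" is the grip in N (left out, the last holds). Time passes only in rows, so rows that repeat a pose let the fingers close. It gives the time, the measured TCP pose, the force, the opening and the grip force at its end, in the units of the state.
- monitor.get_state(): the state, without advancing time (a new reading comes with each control period).
- cams.get_image(name): name is "scene" or "top"; returns the picture (400x640x3 uint8, red, green, blue); there is no depth.
- cams.get_calibration(name): a dict with "mtx" (3x3 intrinsics, pixels), "R" (3x3) and "t" (3): a world point X has camera coordinates R X + t. Camera axes: x right, y down, z forward; pixel columns grow to the right and rows downward; lengths in m; the calibration is good to about 2 mm. A picture is of the moment at which its call begins. get_calibration takes no time and is no camera call.
- workorder.close_job(): hands the job in; it is judged then, once.
The state is a dict: "time": time; "joint_positions": joint angles; "qd": joint speeds; "joint_torque": joint torques, N m; "position": TCP position; "tool_rot": TCP orientation; "ft_force": force on the tool from outside, world axes, zero at the start; "torque": the same for the moment, N m; "grip_width": opening from 0.0 (shut) to 1.0 (fully open); "grip_force": force on a finger pad.
Only numpy, scipy, OpenCV 4.12 (cv2) and the standard library are available. Lean on these libraries where they do the work, as an engineer would, in place of code of your own. Each camera call takes 0.05 s, during which the arm holds its last target. There are 200 camera calls.

## Working session

There is one attempt and no reset: what is moved stays moved. The work goes in short steps, Python scripts to look and compute and a tool call to move; the robot and the scene stay as the last step left them, time stands still between calls to the robot, and variables do not carry over. Pictures are saved under pics/ and viewed, at most 10 in all, crops included, and the job is handed in when it is done.

Besides the shell and the picture viewer there is one more tool, called as name([rows], argument=value, ...), one row to a line, values as JSON. move_arm: Moves the arm, as the interface text tells. Its arguments: {"type":"object","properties":{"slide":{"type":"array","items":{"type":"array","items":{"type":"number"}}},"roll":{"type":"array","items":{"type":"number"}},"gripper":{"type":"number"},"squeeze":{"type":"number"}},"required":["slide","roll"]}

```bash
mkdir -p pics; ls; python3 - <<'E'
from bench import monitor,cams
import cv2
s=monitor.get_state();print({k:s[k] for k in('time','position','tool_rot','grip_width')})
for n in('scene','top'):
    cv2.imwrite(f'pics/{n}0.png',cams.get_image(n)[:,:,::-1]); c=cams.get_calibration(n);print(n,c)
E
```

```text
pics
{'time': 0.0, 'position': array([0.23839861, 0.60409149, 0.22142757]), 'tool_rot': array([-0.58671502, -3.08604822,  0.0030912 ]), 'grip_width': 1.00405265764549}
scene {'mtx': array([[428.14129854,   0.        , 324.11330615],
       [  0.        , 428.14129854, 199.78389167],
       [  0.        ,   0.        ,   1.        ]]), 'R': array([[-0.02294998,  0.9995644 , -0.01855552],
       [ 0.68939494,  0.00238136, -0.72438176],
       [-0.72402204, -0.02941663, -0.6891493 ]]), 't': array([ 0.02814825, -0.33680758,  1.19904841])}
top {'mtx': array([[383.67822246,   0.        , 316.26131485],
       [  0.        , 383.67822246, 199.35969052],
       [  0.        ,   0.        ,   1.        ]]), 'R': array([[ 0.01665774, -0.99984734,  0.00527491],
       [-0.98374322, -0.01733244, -0.17874243],
       [ 0.17880657, -0.00221171, -0.98388176]]), 't': array([-0.0281475 ,  0.54496102,  0.78856964])}
```

View pics/scene0.png

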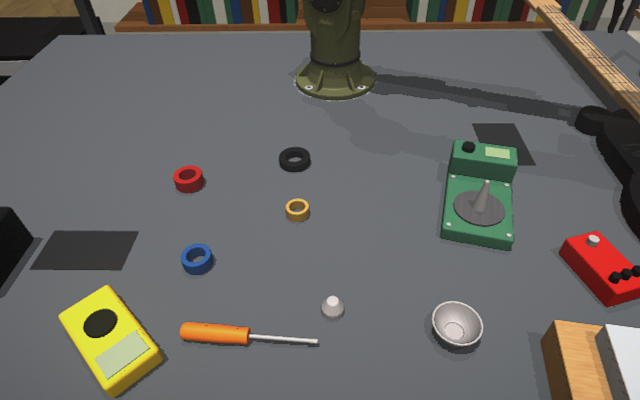

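View pics/top0.png

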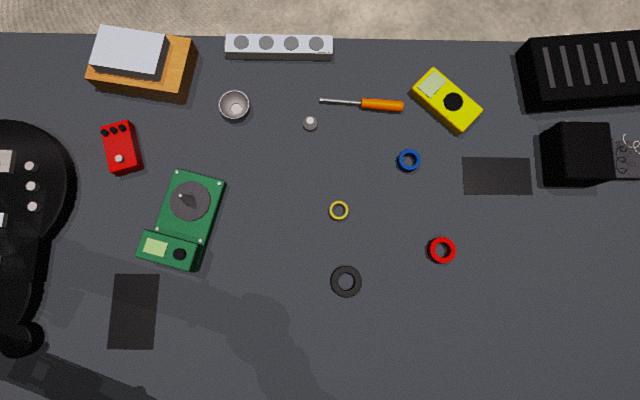

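The scene view shows red at (189,179), brass at (297,209), blue at (197,259) and the winder platter at (480,208) with the spindle tip near (486,180). In the top view red is at (442,250), brass at (339,211), blue at (408,160) and the platter at (190,201).

```bash
cat > h.py <<'E'
import numpy as np,cv2
from scipy.optimize import least_squares
from scipy.spatial.transform import Rotation as Ro
from bench import monitor,cams
HUE={'red':(-6,6),'brass':(15,32),'blue':(100,125),'green':(55,95)}
def rays(n,px,z):
    c=cams.get_calibration(n);px=np.atleast_2d(px).astype(float)
    d=np.c_[px,np.ones(len(px))]@np.linalg.inv(c['mtx']).T@c['R']; o=-c['R'].T@c['t']
    return o+d*((z-o[2])/d[:,2])[:,None]
def proj(n,X):
    c=cams.get_calibration(n);p=(c['R']@np.array(X)+c['t']);p=c['mtx']@p;return p[:2]/p[2]
def mask(im,col,s=100,v=50):
    h=cv2.cvtColor(im,cv2.COLOR_RGB2HSV).astype(int);lo,hi=HUE[col];H=(h[...,0]+90-(lo+hi)//2)%180-90
    return ((abs(H)<=(hi-lo)/2)&(h[...,1]>s)&(h[...,2]>v)).astype(np.uint8)
def blob(m,near,r=30):
    k=np.zeros_like(m);cv2.circle(k,tuple(int(a) for a in near),r,1,-1);return m*k
def ring(n,im,col,near,h,r=24):
    """hull of the ring's silhouette -> centre: mean of outline centre cast at mid height"""
    m=blob(mask(im,col),near,r);p=np.argwhere(m)[:,::-1]
    e=cv2.fitEllipse(cv2.convexHull(p.astype(np.float32)))
    return rays(n,e[0],h/2)[0],e,len(p)
E
python3 - <<'E'
from h import *
print('t',monitor.get_state()['time'])
I={n:cams.get_image(n) for n in('scene','top')}
P={'red':((189,179),(442,250),.028),'brass':((297,209),(339,211),.022),'blue':((197,259),(408,160),.025)}
for c,(a,b,h) in P.items():
    for n,q in(('scene',a),('top',b)):
        x,e,k=ring(n,I[n],c,q,h);print(c,n,x.round(4),np.round(e[0],1),np.round(e[1],1),k)
for n,q in(('scene',(480,206)),('top',(190,201))):
    g=mask(I[n],'green',60,30);k=blob(1-g,q,40)
    # platter = non-green component round q
    nl,L,S,C=cv2.connectedComponentsWithStats(k);i=L[int(q[1])+2,int(q[0])];
    m=(L==i).astype(np.uint8);m=cv2.morphologyEx(m,cv2.MORPH_OPEN,np.ones((9,9)))
    e=cv2.fitEllipse(cv2.convexHull(np.argwhere(m)[:,::-1].astype(np.float32)))
    print('platter',n,S[i],np.round(e,1) if 0 else e,rays(n,e[0],.034).round(4))
    b=cv2.boxPoints(cv2.minAreaRect(np.argwhere(blob(g,q,110)>0)[:,::-1].astype(np.float32)));print('green box',rays(n,b,.03).round(3)[:,:2].tolist())
a=I['scene'][165:245,430:530];b=I['top'][160:240,140:240]
cv2.imwrite('pics/w.png',np.hstack([cv2.resize(x,(400,320),interpolation=0) for x in(a,b)])[:,:,::-1])
E
```

```text
t 0.1
red scene [ 0.4414 -0.2969  0.014 ] [188.2 178.7] [28.  31.3] 682
red top [ 0.4431 -0.3015  0.014 ] [442.3 249.5] [26.1 27.6] 411
brass scene [ 0.5277 -0.067   0.011 ] [297.1 209.8] [23.9 24.2] 425
brass top [ 0.5289 -0.0695  0.011 ] [338.3 209.9] [19.5 19.6] 192
blue scene [ 0.6478 -0.2302  0.0125] [196.5 258.7] [31.2 32.6] 738
blue top [ 0.6511 -0.2337  0.0125] [409.2 159.1] [21.  22.7] 251
platter scene [ 453  180   52   47 1531] ((479.2266540527344, 207.15560913085938), (36.67022705078125, 51.817726135253906), 104.0332260131836) [[0.5427 0.2658 0.034 ]]
green box [[0.623, 0.181], [0.325, 0.258], [0.356, 0.405], [0.641, 0.297]]
platter top [ 170  181   40   40 1259] ((189.5653076171875, 200.6627655029297), (38.83102798461914, 40.8178825378418), 54.593605041503906) [[0.5402 0.2621 0.034 ]]
green box [[0.417, 0.375], [0.631, 0.327], [0.586, 0.183], [0.376, 0.236]]
```

View pics/w.png

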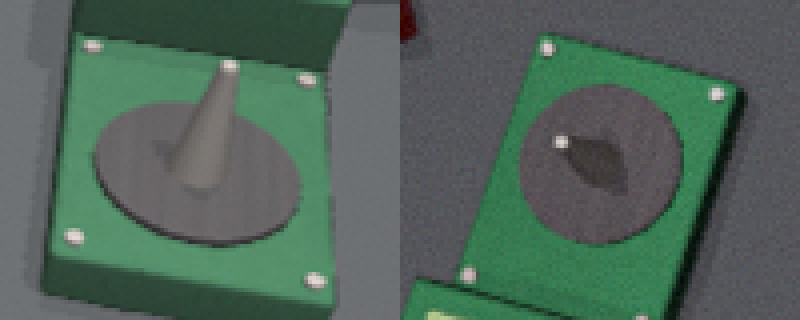

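```bash
cat >> h.py <<'E'
def go(x,y,z,yaw=None):
    """slide (cm) and roll from the present pose; yaw = world heading of the closing line"""
    s=monitor.get_state();R=Ro.from_rotvec(s['tool_rot']).as_matrix()
    d=R.T@(np.array([x,y,z])-s['position'])*100
    cur=np.arctan2(R[1,1],R[0,1]);r=None
    if yaw is not None: r=-((yaw-cur+np.pi/2)%np.pi-np.pi/2)
    print('pos',s['position'].round(4),'yawY',cur.round(3),'slide',d.round(2),'roll',None if r is None else round(r,3),'j7',s['joint_positions'][6].round(2))
E
python3 - <<'E'
from h import *
print(rays('scene',(487.7,181.7),.096),rays('top',(180.2,195.7),.096))
for n in('scene','top'):print(proj(n,(.5415,.264,.034)),proj(n,(.5415,.264,.096)))
R=Ro.from_rotvec(monitor.get_state()['tool_rot']).as_matrix();print(R.round(3))
go(.60,.05,.2); go(.442,-.299,.1,np.arctan2(-.299,.442)+1.57)
E
```

```text
[[0.54369624 0.26569417 0.096     ]] [[0.53957582 0.26154597 0.096     ]]
[478.0727185 206.682047 ] [486.37444061 180.85381703]
[188.76433087 200.08574141] [179.08272766 194.76201434]
[[-0.93   0.367 -0.   ]
 [ 0.367  0.93  -0.001]
 [-0.    -0.001 -1.   ]]
pos [0.2385 0.6043 0.2219] yawY 1.195 slide [-53.97 -38.29   2.23] roll None j7 -0.06
pos [0.2385 0.6043 0.2219] yawY 1.195 slide [-52.08 -76.55  12.28] roll 0.22 j7 -0.06
```

move_arm([
  [-54,-38.3,2.2],
  [-54,-38.3,2.2],
  [-54,-38.3,2.2],
  [-54,-38.3,2.2],
  [-54,-38.3,2.2],
  [-54,-38.3,2.2],
  [-54,-38.3,2.2],
  [-54,-38.3,2.2],
  [-54,-38.3,2.2],
  [-54,-38.3,2.2],
  [-54,-38.3,2.2],
  [-54,-38.3,2.2],
  [-54,-38.3,2.2],
  [-52.1,-76.6,10],
  [-52.1,-76.6,10],
  [-52.1,-76.6,10],
  [-52.1,-76.6,10],
  [-52.1,-76.6,10],
  [-52.1,-76.6,10],
  [-52.1,-76.6,10],
], roll=[0,0,0,0,0,0,0,0,0,0,0,0,0,0,0,0,0,0,0,0], gripper=8.7)

```text
time: 2.2
position: [0.4594, -0.2572, 0.1318]
tool_rot: [0.586, 3.086, 0.001]
ft_force: [1.1, 0.3, -0.1]
grip_width: 1.003
grip_force: 0.0
```

```bash
python3 - <<'E'
from h import *
go(.442,-.299,.08)
E
```

```text
pos [ 0.4594 -0.2572  0.1318] yawY 1.195 slide [ 0.09 -4.53  5.18] roll None j7 1.74
```

move_arm([
  [0.1,-4.5,5.2],
  [0.1,-4.5,5.2],
  [0.1,-4.5,5.2],
  [0.1,-4.5,5.2],
], roll=[0,0,0,0])

```text
time: 2.6
position: [0.4434, -0.2966, 0.0803]
tool_rot: [0.587, 3.086, 0.001]
ft_force: [0.5, 1.0, 0.3]
grip_width: 1.002
grip_force: 0.0
```

```bash
python3 - <<'E'
from h import *
go(.442,-.299,.004)
a=cams.get_image('scene')[100:250,110:290];b=cams.get_image('top')[170:320,360:540]
cv2.imwrite('pics/r.png',np.hstack([cv2.resize(x,(400,333)) for x in(a,b)])[:,:,::-1])
E
```

```text
pos [ 0.4434 -0.2966  0.0803] yawY 1.195 slide [ 0.04 -0.28  7.63] roll None j7 1.87
```

View pics/r.png

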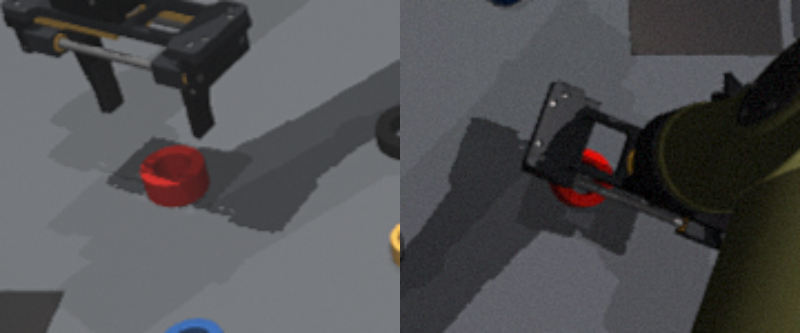

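The left crop has the fingers straddling the red ring at (175,175). In the top crop the ring at (580,178) lies between the fingers. Descending.

move_arm([
  [0,-0.3,3],
  [0,-0.3,5.5],
  [0,-0.3,6.5],
  [0,-0.3,7.2],
  [0,-0.3,7.4],
  [0,-0.3,7.4],
], roll=[0,0,0,0,0,0])

```text
time: 3.3
position: [0.4427, -0.3, 0.0068]
tool_rot: [0.586, 3.085, -0.0]
ft_force: [-0.7, -0.1, -0.5]
grip_width: 0.997
grip_force: 0.0
```

move_arm([
  [0,0,0],
  [0,0,0],
  [0,0,0],
  [0,0,0],
  [0,0,0],
  [0,0,0],
  [0,0,0],
  [0,0,0],
], roll=[0,0,0,0,0,0,0,0], gripper=5.0, squeeze=20)

```text
time: 4.1
position: [0.4421, -0.2998, 0.0062]
tool_rot: [0.587, 3.086, 0.001]
ft_force: [-1.0, 0.8, 3.9]
grip_width: 0.669
grip_force: 20.0
```

move_arm([
  [0,0,-2],
  [0,0,-5],
  [0,0,-10],
  [0,0,-15],
  [0,0,-17],
  [11.4,56.1,-17],
  [11.4,56.1,-17],
  [11.4,56.1,-17],
  [11.4,56.1,-17],
  [11.4,56.1,-17],
  [11.4,56.1,-17],
  [11.4,56.1,-17],
  [11.4,56.1,-17],
  [11.4,56.1,-17],
  [11.4,56.1,-17],
  [11.4,56.1,-17],
  [11.4,56.1,-17],
  [11.4,56.1,-17],
  [11.4,56.1,-17],
  [11.4,56.1,-17],
], roll=[0,0,0,0,0,0,0,0,0,0,0,0,0,0,0,0,0,0,0,0])

```text
time: 6.1
position: [0.542, 0.2615, 0.1757]
tool_rot: [0.591, 3.086, -0.002]
ft_force: [0.1, -0.1, -0.3]
grip_width: 0.671
grip_force: 20.2
```

```bash
python3 - <<'E'
from h import *
s=monitor.get_state();print(s['grip_width'],s['ft_force'],s['qd'].round(2))
go(.5415,.264,.12)
a=cams.get_image('scene');b=cams.get_image('top')
cv2.imwrite('pics/s.png',np.hstack([cv2.resize(x,(400,333)) for x in(a[100:250,410:590],b[120:270,120:300])])[:,:,::-1])
for n,im,q in(('scene',a,(487,160)),('top',b,(180,195))):
    m=blob(mask(im,'red'),q,35);p=np.argwhere(m)[:,::-1];print(n,len(p))
    if len(p)>20:
        (u,v),(w,h),_=cv2.minAreaRect(p.astype(np.float32));print((u,v),w,h,rays(n,(u,v),s['position'][2]-.006+.014))
E
```

```text
0.6708211715731796 [ 0.0987589  -0.12958323 -0.272583  ] [ 0.01 -0.01  0.   -0.   -0.    0.   -0.  ]
pos [0.542  0.2615 0.1757] yawY 1.193 slide [0.14 0.22 5.57] roll None j7 0.74
scene 924
(498.0000305175781, 141.99998474121094) 39.21223449707031 28.46049690246582 [[0.55019433 0.25869229 0.18369158]]
top 0
```

View pics/s.png

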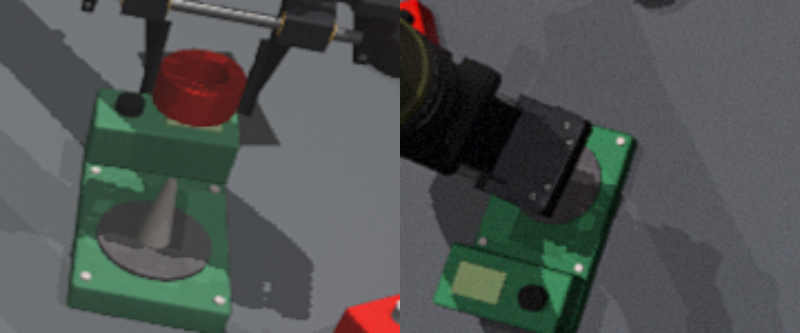

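The left crop shows the red ring held between the fingers at about (200,87), i.e. full-image (500,139). Cast at its height it is within about 3 mm of the spindle axis. Descending in stages.

move_arm([
  [0.1,0.25,1],
  [0.1,0.25,4],
  [0.1,0.25,7],
  [0.1,0.25,8.5],
  [0.1,0.25,8.5],
  [0.1,0.25,8.5],
], roll=[0,0,0,0,0,0])

```text
time: 6.8
position: [0.5421, 0.2665, 0.0916]
tool_rot: [0.587, 3.086, 0.001]
ft_force: [0.3, 0.5, 0.1]
grip_width: 0.667
grip_force: 20.2
```

```bash
python3 - <<'E'
from h import *
go(.5415,.264,.041)
a=cams.get_image('scene');b=cams.get_image('top')
cv2.imwrite('pics/s2.png',np.hstack([cv2.resize(x,(400,333)) for x in(a[100:250,410:590],b[120:270,120:300])])[:,:,::-1])
E
```

```text
pos [0.5421 0.2665 0.0916] yawY 1.195 slide [-0.03 -0.26  5.06] roll None j7 0.74
```

View pics/s2.png

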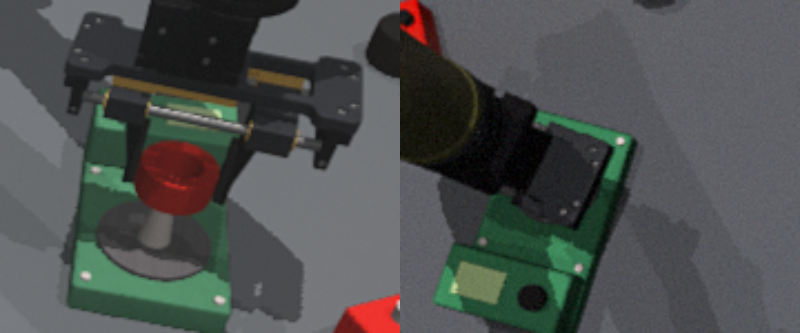

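The red ring at (177,178) in the left crop surrounds the spindle line, about 2–3 mm to the right. I'll correct by y −0.25 cm and go down.

move_arm([
  [0,-0.25,0],
  [0,-0.25,1],
  [0,-0.25,2],
  [0,-0.25,3],
  [0,-0.25,3.8],
  [0,-0.25,4.4],
  [0,-0.25,4.7],
  [0,-0.25,4.7],
], roll=[0,0,0,0,0,0,0,0])

```text
time: 7.7
position: [0.5405, 0.264, 0.0434]
tool_rot: [-0.587, -3.086, 0.001]
ft_force: [-0.1, -0.5, -0.6]
grip_width: 0.671
grip_force: 20.2
```

move_arm([
  [0,0,0.15],
  [0,0,0.3],
  [0,0,0.3],
  [0,0,0.3],
], roll=[0,0,0,0])

```text
time: 8.1
position: [0.5409, 0.2642, 0.0412]
tool_rot: [0.587, 3.086, 0.0]
ft_force: [-0.3, -0.9, -0.5]
grip_width: 0.668
grip_force: 20.2
```

move_arm([
  [0,0,0],
  [0,0,0],
  [0,0,0],
  [0,0,0],
  [0,0,0],
  [0,0,0],
], roll=[0,0,0,0,0,0], gripper=7.6)

```text
time: 8.7
position: [0.5408, 0.2641, 0.0411]
tool_rot: [0.587, 3.086, 0.0]
ft_force: [0.0, -0.5, 0.3]
grip_width: 0.869
grip_force: 0.0
```

move_arm([
  [0,0,-2],
  [0,0,-5],
  [0,0,-9],
  [0,0,-13],
  [0,0,-14],
  [-15,-10,-14],
  [-15,-10,-14],
  [-15,-10,-14],
  [-15,-10,-14],
  [-15,-20,-14],
  [-15,-20,-14],
  [-15,-20,-14],
], roll=[0,0,0,0,0,0,0,0,0,0,0,0])

```text
time: 9.9
position: [0.6048, 0.0127, 0.1807]
tool_rot: [-0.605, -3.082, 0.008]
ft_force: [0.8, -0.5, 0.1]
grip_width: 0.87
grip_force: 0.0
```

```bash
python3 - <<'E'
from h import *
I={n:cams.get_image(n) for n in('scene','top')}
for n,q in(('scene',(481,197)),('top',(187,199))):
    x,e,k=ring(n,I[n],'red',q,.028,32);print(n,e,k,rays(n,e[0],.048))
for c,h,qs in(('brass',.022,((297,209),(339,211))),('blue',.025,((197,259),(408,160)))):
    for n,q in zip(('scene','top'),qs):
        try:x,e,k=ring(n,I[n],c,q,h);print(c,n,x.round(4),k)
        except Exception as ex:print(c,n,'hidden')
cv2.imwrite('pics/p.png',np.hstack([cv2.resize(x,(400,333)) for x in(I['scene'][100:250,410:590],I['top'][120:270,120:300])])[:,:,::-1])
go(.5282,-.0682,.12)
E
```

```text
scene ((480.5227355957031, 200.89678955078125), (32.39654541015625, 36.2577018737793), 99.27943420410156) 762 [[0.54096503 0.26529047 0.048     ]]
top ((186.54405212402344, 199.20277404785156), (26.73200798034668, 29.774173736572266), 108.4914779663086) 425 [[0.54093683 0.26429995 0.048     ]]
brass scene [ 0.5278 -0.0668  0.011 ] 429
brass top [ 0.5259 -0.0516  0.011 ] 307
blue scene [ 0.6476 -0.2302  0.0125] 730
blue top [ 0.651  -0.2336  0.0125] 252
pos [0.6065 0.0213 0.1809] yawY 1.191 slide [  3.96 -11.22   6.09] roll None j7 1.18
```

View pics/p.png

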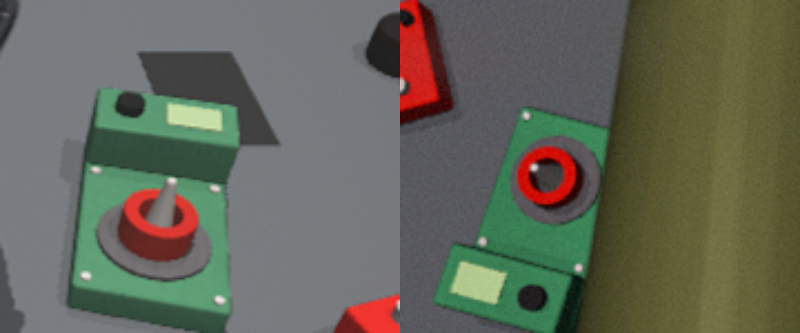

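Red is seated: in the left crop the ring at (160,225) surrounds the spindle, and in the top crop it is centred at (548,176). Both views put its centre at (0.541, 0.2645). Blue hasn't moved. Next is brass.

move_arm([
  [4.0,-11.2,3],
  [4.0,-11.2,8],
  [4.0,-11.2,10],
  [4.0,-11.2,10],
  [4.0,-11.2,10],
  [4.0,-11.2,10],
  [4.0,-11.2,10],
], roll=[0,0,0,0,0,0,0], gripper=8.7)

```text
time: 10.7
position: [0.5314, -0.0647, 0.083]
tool_rot: [0.582, 3.083, 0.002]
ft_force: [-0.2, 0.3, 0.4]
grip_width: 1.001
grip_force: 0.0
```

```bash
python3 - <<'E'
from h import *
go(.5282,-.0682,.005)
E
```

```text
pos [ 0.5314 -0.0647  0.083 ] yawY 1.198 slide [ 0.2  -0.46  7.8 ] roll None j7 1.34
```

move_arm([
  [0.2,-0.4,1],
  [0.2,-0.4,4],
  [0.2,-0.4,6.5],
  [0.2,-0.4,7.4],
  [0.2,-0.4,7.8],
  [0.2,-0.4,7.8],
], roll=[0,0,0,0,0,0])

```text
time: 11.3
position: [0.5257, -0.0694, 0.0033]
tool_rot: [0.586, 3.086, 0.0]
ft_force: [-0.1, -0.5, -0.3]
grip_width: 0.997
grip_force: 0.0
```

move_arm([
  [0,0,0],
  [0,0,0],
  [0,0,0],
  [0,0,0],
  [0,0,0],
  [0,0,0],
  [0,0,0],
  [0,0,0],
], roll=[0,0,0,0,0,0,0,0], gripper=3.6, squeeze=20)

```text
time: 12.1
position: [0.5254, -0.0693, 0.0032]
tool_rot: [0.587, 3.086, 0.0]
ft_force: [0.5, 0.5, 1.0]
grip_width: 0.502
grip_force: 20.0
```

move_arm([
  [0,0,-2],
  [0,0,-5],
  [0,0,-10],
  [0,0,-15],
  [0,0,-16],
  [11,31.6,-16],
  [11,31.6,-16],
  [11,31.6,-16],
  [11,31.6,-16],
  [11,31.6,-16],
  [11,31.6,-16],
  [11,31.6,-16],
  [11,31.6,-16],
  [11,31.6,-16],
  [11,31.6,-16],
  [11,31.6,-16],
], roll=[0,0,0,0,0,0,0,0,0,0,0,0,0,0,0,0])

```text
time: 13.7
position: [0.5393, 0.2627, 0.1628]
tool_rot: [0.591, 3.085, -0.001]
ft_force: [0.7, -0.3, -1.5]
grip_width: 0.505
grip_force: 20.0
```

```bash
python3 - <<'E'
from h import *
go(.5415,.264,.11)
a=cams.get_image('scene');b=cams.get_image('top')
m=mask(a,'brass')[60:230,430:560];p=np.argwhere(m)[:,::-1]+[430,60]
e=cv2.fitEllipse(cv2.convexHull(p.astype(np.float32)));print(e,len(p),rays('scene',e[0],monitor.get_state()['position'][2]-.003+.011))
cv2.imwrite('pics/b.png',np.hstack([cv2.resize(x,(400,333)) for x in(a[100:250,410:590],b[120:270,120:300])])[:,:,::-1])
E
```

```text
pos [0.5393 0.2627 0.1628] yawY 1.192 slide [-0.15  0.21  5.28] roll None j7 0.72
((508.68121337890625, 117.2109146118164), (75.70281982421875, 95.7236328125), 66.22897338867188) 1095 [[0.46065205 0.3041605  0.17110938]]
```

View pics/b.png

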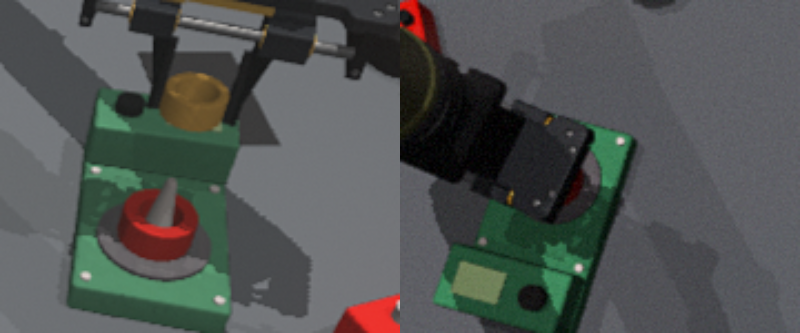

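The brass ring is held at about (194,101) in the left crop, i.e. full-image (497.5,145.7). The red ring is still seated at (160,225).

```bash
python3 - <<'E'
from h import *
print(rays('scene',(497.5,145.7),.171), proj('scene',(.5433,.2657,.171)))
E
```

```text
[[0.54261406 0.26321717 0.171     ]] [499.1978317  145.95613859]
```

move_arm([
  [0,0.2,1],
  [0,0.2,3.5],
  [0,0.2,5.5],
  [0,0.2,6.8],
  [0,0.2,7.8],
  [0,0.2,8.6],
  [0,0.2,9.1],
  [0,0.2,9.2],
  [0,0.2,9.2],
], roll=[0,0,0,0,0,0,0,0,0])

```text
time: 14.7
position: [0.54, 0.2669, 0.0715]
tool_rot: [0.587, 3.086, 0.001]
ft_force: [-1.1, -0.1, -1.6]
grip_width: 0.499
grip_force: 20.0
```

move_arm([
  [0,-0.2,0],
  [0,-0.2,0.2],
  [0,-0.2,0.4],
  [0,-0.2,0.55],
  [0,-0.2,0.55],
], roll=[0,0,0,0,0])

```text
time: 15.2
position: [0.5388, 0.2648, 0.0653]
tool_rot: [-0.587, -3.086, 0.0]
ft_force: [0.9, 0.6, -1.6]
grip_width: 0.505
grip_force: 20.0
```

move_arm([
  [0,0,0],
  [0,0,0],
  [0,0,0],
  [0,0,0],
  [0,0,0],
  [0,0,0],
], roll=[0,0,0,0,0,0], gripper=6.5)

```text
time: 15.8
position: [0.5389, 0.2649, 0.0656]
tool_rot: [0.587, 3.086, 0.0]
ft_force: [-0.2, -0.2, -0.1]
grip_width: 0.742
grip_force: 0.0
```

move_arm([
  [0,0,-1],
  [0,0,-3],
  [0,0,-7],
  [0,0,-12],
  [0,0,-12],
  [-15,-10,-12],
  [-15,-10,-12],
  [-15,-10,-12],
  [-15,-10,-12],
  [-15,-20,-12],
  [-15,-20,-12],
  [-15,-20,-12],
  [-15,-20,-12],
  [-15,-20,-12],
], roll=[0,0,0,0,0,0,0,0,0,0,0,0,0,0])

```text
time: 17.2
position: [0.6055, 0.0254, 0.1861]
tool_rot: [0.584, 3.086, 0.002]
ft_force: [0.5, 0.4, 0.1]
grip_width: 0.745
grip_force: 0.0
```

```bash
python3 - <<'E'
from h import *
I={n:cams.get_image(n) for n in('scene','top')}
for n,q in(('scene',(483,189)),('top',(183,197))):
    x,e,k=ring(n,I[n],'brass',q,0,24);print(n,e,k,rays(n,e[0],.073))
x,e,k=ring('scene',I['scene'],'blue',(197,259),.025);print('blue',x.round(4))
cv2.imwrite('pics/f.png',np.hstack([cv2.resize(x,(400,333)) for x in(I['scene'][100:250,410:590],I['top'][120:270,120:300])])[:,:,::-1])
E
```

```text
scene ((483.8099060058594, 190.27850341796875), (25.352582931518555, 27.39092445373535), 100.08015441894531) 464 [[0.54019586 0.26540191 0.073     ]]
top ((190.13124084472656, 197.93804931640625), (24.415077209472656, 36.949913024902344), 97.39599609375) 263 [[0.53938709 0.24840802 0.073     ]]
blue [ 0.6476 -0.2302  0.0125]
```

View pics/f.png

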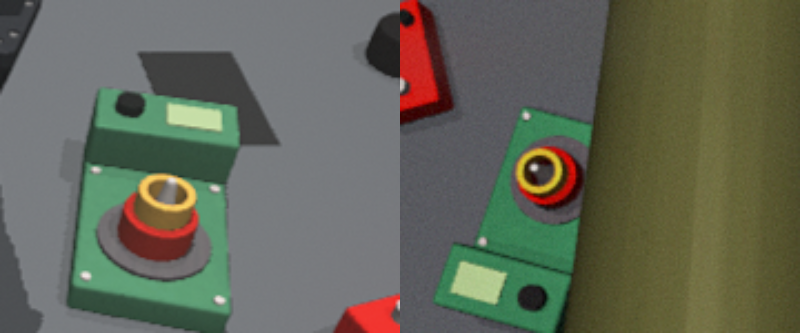

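The brass ring at (166,203) in the left crop lies flat on the red one, round the spindle. The top crop agrees, with it centred at (540,171) round the tip. Blue is unmoved and the arm is clear. Handing in.

```bash
python3 -c "
from bench import workorder;print(workorder.close_job())"
```

```text
the job is handed in; nothing more can be done
None
```

The red spacer is down flat on the platter with the brass one flat on top of it, and the blue spacer was left where it lay. I handed the job in at about 17 s on the robot's clock; no verdict came back.

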